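# Clamp the plate in the drilling fixture

## Task

Clamp the steel plate for drilling: with the outside of a finger push the yellow strap all the way round over the plate until it meets its stop, and only then push the red cam lever fully down with the fingertips so that the rubber foot presses on the plate. Do not shift or lift the plate, leave the other things where they stand, and finish clear of everything.

Things in the scene. Friction and masses are not known exactly. Their poses are not given: they have to be found in the camera images.
- fixture: Blue fixture plate bolted to the bench, 20 mm thick, x -120..150, y -170..110 mm in its frame. Origin: foot of the strap's vertical pivot axis, on the bench surface. Its +x is the parked strap's direction, its -y the strap's when fully over the work. Two 12 mm stop pins (tops at 64 mm) stand 48 mm from the axis, at the parked strap's +y side and the fully swung strap's -x side.
- clamp_strap (a joint): Yellow strap's angle, rad: 0 parked (fixture +x), 1.571 over the work at its stop (fixture -y); grows clockwise seen from above. Bar 28 mm wide, 46 to 66 mm above the bench, free end 135 mm from the pivot axis. A 20 mm rubber foot hangs below it 100 mm from the axis, down to 36 mm above the bench (lever up). Stiff hinge (about 0.2 N m); stays where left.
- strap_nose (a point): Centre of the end face of the strap's free end, 135 mm from the pivot axis, 56 mm above the bench.
- cam_lever (a joint): Red lever, rad: 0 up (55 deg above level), 0.9 fully down at its stop (3.5 deg above level). Rides on the strap: level hinge on the pivot axis, 84 mm above the bench; points opposite to the strap's free end. Bar 16 mm wide, 10 thick; 24 mm end ball, centre 120 mm from hinge. Takes about 0.3 N m, stays where left; can be pushed straight down 60 mm from the pivot axis. Drives the foot down.
- lever_knob (a point): Centre of the red ball (24 mm) at the end of the cam lever.
- clamp_pad: Black rubber foot under the strap, 20 mm across, 100 mm from the pivot axis. Origin on the foot's axis, level with the strap's underside (46 mm) while the lever is up; the foot's lower face is 8.5 mm under it. Goes down as the lever goes down and presses on the work through a spring (3 N/mm), about 9 N when the lever is fully down.
- work: The loose steel plate to be drilled, 100 x 70 x 12 mm, 0.6 kg, lying on the fixture plate against low pins, its top 32 mm above the bench, about 100 mm from the pivot along the fixture's -y. Origin at the centre of its underside.
- socket: Bystander: a steel socket, 28 mm across, 36 mm high, standing on the fixture plate. Origin under its centre.
- bolt: Bystander: a bolt standing on its head on the fixture plate, head 28 mm, 44 mm high. Origin under its centre.
- spray_can: Bystander: a spray can on the bench, 64 mm across, 190 mm high. Origin under its centre.
- jar: Bystander: a jar on the bench, 72 mm across, 100 mm high. Origin under its centre.
- tin: Bystander: an open white tin on the bench, 84 mm across, 110 mm high. Origin under its centre.
- screwdriver: Bystander: a screwdriver lying on the bench to the right of the fixture. Origin under its middle.
- wrench: Bystander: a wrench lying on the bench to the right of the fixture. Origin under its middle.
Things that resemble listed ones, but are neither listed nor needed, are in the scene too. Leave any purple look-alike of the work alone.

How it is judged:
By the outcome, as a careful person would: the job done as asked, in the order asked, and still so for the second after the job is handed in, with the robot touching nothing.
It also fails if it takes over 56 s, if anything falls off the work surface, if the arm or the gripper's body presses on something with over 40 N, if the wrist force passes 120 N, or if a joint passes its speed limit or range.

## Robot

A 7-joint arm with a two-finger parallel gripper is mounted at the origin on the work surface. World frame = base frame: x ahead of the robot, y to its left, z up, the work surface at z = 0. Lengths are in m, angles in rad, forces in N, time in s.
With the tool pointing down it reaches from about 0.4 to 0.85 m from the base axis. Payload 4.5 kg.
Tool frame: the origin (TCP) lies at the very end of the fingers, on their centre line; the grasp point (between the pads) lies 19 mm behind it (r.pinch_z is the distance from the TCP to the grasp point, in m); z points along the fingers, y is the line along which they close (so a half turn about z gives the same grasp; the last joint's range is limited). The gripper opens to 88 mm and grips with 3 to 60 N. Pads are 18 mm wide; open, the fingers measure 123 mm over their backs; the gripper's body (75 mm by 187 mm) begins 45 mm behind the grasp point.
Start: joints at [-1.067, 0.689, -0.195, 1.565, 0.157, 0.902, -0.215], TCP at [0.283, 0.557, 0.239] pointing down, gripper open.
Joint ranges: [-3.01, 3.01], [-0.46, 2.08], [-1.47, 1.51], [0.13, 2.56], [-1, 4.14], [0.04, 2.09], [-2.66, 2.66]. Speed limits (rad/s): [2.57, 2.57, 3.14, 3.14, 3.14, 3.14, 3.14].

## Interface

Orientations are given as a unit quaternion [x, y, z, w].
In Python, from plant import r, cams gives the robot as it stands.
- The arm moves only by the shell command python3 -m pendant 'ROWS' [FORCE]. ROWS is JSON, a list of rows, each a list of 3 entries, a list of its own where there are three numbers: the closure, from -1 (fully open) to 1 (shut), then the shift along the tool's x, y, z in mm, then the turn, a rotation vector about the tool's x, y, z in degrees. A call has 1 to 8 rows; each row shifts and turns the commanded pose from where the row before left it, along the tool's axes as they then stand; what a row does not reach is not made up. A row lasts 1/8 s, in which the tool goes at most 62.5 mm and 10.7 degrees, less where a joint would pass 70% of its speed; a pose out of reach is approached as far as the arm can. A call with a gripper value outside its range is refused whole. The fingers move at their own pace and stop on an object; FORCE is the grip in N (left out, the last holds). Time passes only in rows, so rows that do not move let the fingers close. It gives the time, the measured TCP pose, the force, the opening and the grip force at its end, in the units of the state.
- r.get_state(): the state, without advancing time (a new reading comes with each control period).
- cams.snapshot(name): name is "scene" or "top" or "wrist"; returns a dict with "img" (384x512x3 uint8, red, green, blue), "camera_matrix" (3x3 intrinsics, pixels), "camera_from_world" (4x4, takes a point from world to camera coordinates); the wrist camera has in their place "tool_from_camera" (4x4, takes a point from camera to tool coordinates, whose origin is the TCP and whose axes are the flange's). Camera axes: x right, y up, looking along -z (the intrinsics and any distortion apply to the point x, -y, -z); pixel columns grow to the right and rows downward; lengths in m; the calibration is good to about 2 mm. The wrist camera is an equidistant fisheye: a pixel r from the principal point sees the ray r / f radians off the axis. A picture is of the moment at which its call begins: read the wrist's pose just before it. There is no depth.
- r.finish_job(): hands the job in; it is judged then, once.
The state is a dict: "clock": time; "q": joint angles; "qd": joint speeds; "joint_torque": joint torques, N m; "tool_pos": TCP position; "eef_rot": TCP orientation; "contact_force": force on the tool from outside, world axes, zero at the start; "moment": the same for the moment, N m; "opening": opening from 0.0 (shut) to 1.0 (fully open); "finger_force": force on a finger pad.
Only numpy, scipy, OpenCV 4.12 (cv2) and the standard library are available. Lean on these libraries where they do the work, as an engineer would, in place of code of your own. Each camera call takes 0.05 s, during which the arm holds its last target. There are 200 camera calls.

## Working session

There is one attempt and no reset: what is moved stays moved. The work goes in short steps, Python scripts to look and compute and a shell command to move; the robot and the scene stay as the last step left them, time stands still between calls to the robot, and variables do not carry over. Pictures are saved under pics/ and viewed, at most 10 in all, crops included, and the job is handed in when it is done.

```bash
mkdir -p pics; ls
python3 - <<'E'
from plant import r,cams
import cv2,numpy as np,pickle
d={n:cams.snapshot(n) for n in("scene","top")}
pickle.dump(d,open("s0.pkl","wb"))
for n in d: cv2.imwrite(f"pics/{n}0.png",d[n]["img"][:,:,::-1]); print(n,d[n]["camera_matrix"].round(1).tolist(),d[n]["camera_from_world"].round(3).tolist(),[k for k in d[n]])
s=r.get_state();print(s["clock"],s["tool_pos"],s["eef_rot"])
E
```

```text
pics
scene [[359.4, 0.0, 256.2], [0.0, 359.4, 193.6], [0.0, 0.0, 1.0]] [[-0.224, 0.975, 0.003, 0.11], [-0.641, -0.149, 0.753, 0.236], [0.734, 0.167, 0.658, -1.529], [0.0, 0.0, 0.0, 1.0]] ['img', 'camera_matrix', 'camera_from_world']
top [[384.5, 0.0, 253.8], [0.0, 384.5, 196.7], [0.0, 0.0, 1.0]] [[0.005, -1.0, -0.023, 0.008], [0.997, 0.003, 0.077, -0.529], [-0.077, -0.023, 0.997, -1.188], [0.0, 0.0, 0.0, 1.0]] ['img', 'camera_matrix', 'camera_from_world']
0.1 [0.28273384 0.55676804 0.23800967] [ 2.32738295e-01  9.72539056e-01 -8.05797821e-04 -1.44819750e-04]
```

View pics/top0.png

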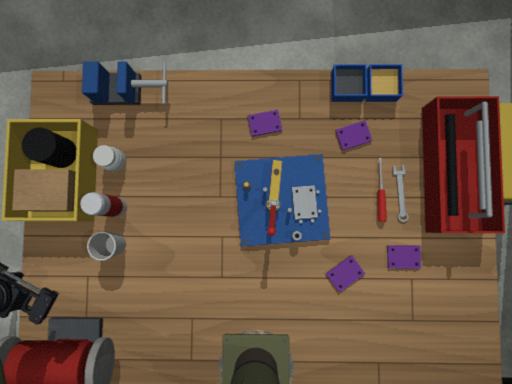

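View pics/scene0.png

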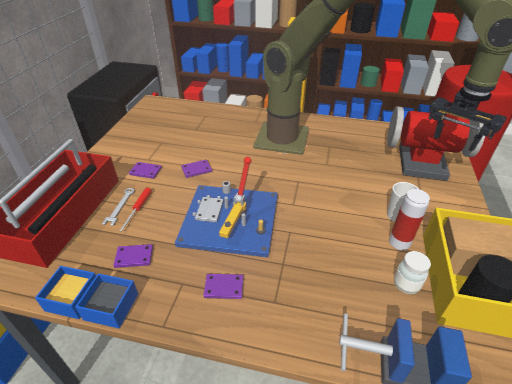

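The top view shows the fixture around (282,200). The strap is parked pointing up the image, from the pivot at about (273,204) to the nose at (275,161), with the red knob at (272,231). The plate is on the right at (305,203), the socket at (297,236) and the bolt at (247,185). Next I measure these.

```bash
cat > h.py <<'E'
import numpy as np,cv2
def ray(s,uv,z):
    K=s["camera_matrix"];T=s["camera_from_world"];R=T[:3,:3];c=-R.T@T[:3,3]
    p=np.linalg.inv(K)@[uv[0],uv[1],1];d=R.T@[p[0],-p[1],-p[2]]
    return c+d*(z-c[2])/d[2]
def line(s,uv):
    a=ray(s,uv,0);b=ray(s,uv,.3);return a,(b-a)/np.linalg.norm(b-a)
def tri(s1,u1,s2,u2):
    A=np.zeros((3,3));b=np.zeros(3);L=[line(s1,u1),line(s2,u2)]
    for p,d in L: M=np.eye(3)-np.outer(d,d);A+=M;b+=M@p
    x=np.linalg.solve(A,b);return x,[np.linalg.norm(np.cross(x-p,d)) for p,d in L]
def mask(s,lo,hi,box):
    h=cv2.cvtColor(s["img"],cv2.COLOR_RGB2HSV);m=cv2.inRange(h,lo,hi)
    if lo[0]==0:m|=cv2.inRange(h,(172,)+lo[1:],(180,255,255))
    o=np.zeros_like(m);x0,y0,x1,y1=box;o[y0:y1,x0:x1]=m[y0:y1,x0:x1];return o
E
python3 - <<'E'
import pickle;from h import *
d=pickle.load(open("s0.pkl","rb"));t,s=d["top"],d["scene"]
B={"top":(235,150,332,248),"scene":(175,150,280,256)}
for n in d:
  for nm,lo,hi in(("yel",(18,120,90),(35,255,255)),("red",(0,140,70),(8,255,255)),("blue",(100,120,50),(120,255,255))):
    m=mask(d[n],lo,hi,B[n]);m=cv2.morphologyEx(m,cv2.MORPH_CLOSE,np.ones((3,3))) if nm=="blue" else m
    c=max(cv2.findContours(m,0,2)[0],key=cv2.contourArea);print(n,nm,cv2.contourArea(c),np.round(cv2.boxPoints(cv2.minAreaRect(c)),1).tolist(),c[:,0].min(0),c[:,0].max(0))
    if nm=="blue" and n=="top":
      q=cv2.boxPoints(cv2.minAreaRect(c)); print([ray(t,p,.02).round(3).tolist() for p in q])
    if nm=="yel" and n=="top":
      q=cv2.boxPoints(cv2.minAreaRect(c)); print([ray(t,p,.066).round(3).tolist() for p in q])
im=[cv2.resize(d[n]["img"][b[1]:b[3],b[0]:b[2],::-1],(400,400),interpolation=cv2.INTER_CUBIC) for n,b in B.items()]
cv2.imwrite("pics/crop0.png",np.hstack(im))
E
```

```text
scene yel 293.0 [[216.0, 232.89999389648438], [238.0, 197.60000610351562], [247.6999969482422, 203.6999969482422], [225.8000030517578, 239.0]] [220 202] [245 237]
scene red 158.5 [[237.60000610351562, 193.89999389648438], [244.3000030517578, 156.1999969482422], [250.8000030517578, 157.3000030517578], [244.10000610351562, 195.10000610351562]] [238 157] [250 194]
scene blue 4377.5 [[174.60000610351562, 245.89999389648438], [181.89999389648438, 181.8000030517578], [276.5, 192.60000610351562], [269.20001220703125, 256.70001220703125]] [175 186] [276 255]
top yel 285.0 [[268.79998779296875, 198.8000030517578], [272.79998779296875, 160.3000030517578], [281.29998779296875, 161.10000610351562], [277.29998779296875, 199.6999969482422]] [269 161] [281 199]
[[0.519, -0.036, 0.066], [0.636, -0.048, 0.066], [0.634, -0.074, 0.066], [0.516, -0.062, 0.066]]
top red 126.5 [[268.0, 206.0], [275.0, 206.0], [275.0, 234.0], [268.0, 234.0]] [268 206] [275 234]
top blue 7215.0 [[233.89999389648438, 160.6999969482422], [322.5, 153.6999969482422], [329.29998779296875, 238.5], [240.6999969482422, 245.5]] [235 155] [329 245]
[[0.643, 0.074, 0.02], [0.666, -0.206, 0.02], [0.399, -0.225, 0.02], [0.376, 0.05, 0.02]]
```

View pics/crop0.png

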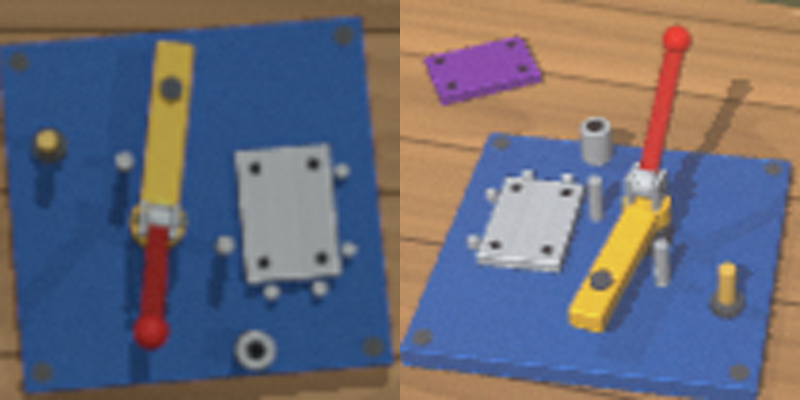

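The crops show the strap lying about 10° round from the fixture's x, with its nose near crop (175,45), so it isn't quite at zero. Both pins and the bolt are well clear of it. From the fixture corners and from the strap, the pivot comes out at about (0.502,-0.048). I shut the gripper, lift and travel over.

```bash
python3 -m pendant '[[1,[0,0,-40],[0,0,0]],[1,[-40,-25,0],[0,0,0]],[1,[-40,-25,0],[0,0,0]],[1,[-40,-25,0],[0,0,0]],[1,[-40,-25,0],[0,0,0]],[1,[-40,-25,0],[0,0,0]],[1,[-40,-25,0],[0,0,0]],[1,[-40,-25,0],[0,0,0]]]' 20
python3 -m pendant '[[1,[-40,-25,0],[0,0,0]],[1,[-40,-25,0],[0,0,0]],[1,[-40,-25,0],[0,0,0]],[1,[-40,-25,0],[0,0,0]],[1,[-40,-25,0],[0,0,0]],[1,[-40,-25,0],[0,0,0]],[1,[-20,-25,0],[0,0,-10]],[1,[0,0,0],[0,0,-10.5]]]'
cat > go.py <<'E'
import sys,numpy as np
from plant import r
from scipy.spatial.transform import Rotation as R
s=r.get_state();M=R.from_quat(s["eef_rot"]).as_matrix()
print("t",round(s["clock"],2),"pos",s["tool_pos"].round(4),"yang",np.degrees(np.arctan2(M[1,1],M[0,1])).round(1),"tilt",M[:2,2].round(3),"F",np.round(s["contact_force"],1),"op",s["opening"],"q",np.round(s["q"],2))
a=[float(v) for v in sys.argv[1:]]
if a: print("tool shift mm",(M.T@(np.array(a[:3])-s["tool_pos"])*1000).round(1))
E
python3 go.py .621 -.014 .15
```

```text
clock: 1.1
tool_pos: [0.4539, 0.273, 0.2785]
eef_rot: [0.233, 0.973, -0.0, -0.0]
contact_force: [0.3, -0.4, 0.1]
opening: 0.115
finger_force: 0.0
clock: 2.1
tool_pos: [0.6062, -0.0037, 0.2778]
eef_rot: [0.056, 0.998, -0.001, -0.001]
contact_force: [1.0, -0.0, -0.4]
opening: 0.008
finger_force: 0.0
t 2.1 pos [ 0.6062 -0.0037  0.2778] yang 83.6 tilt [-0.001 -0.003] F [ 1.  -0.  -0.4] op 0.007817304531348221 q [ 0.12  0.63 -0.33  1.57  0.23  0.98  1.17]
tool shift mm [-16.   -8.2 127.8]
```

```bash
python3 -m pendant '[[1,[-8,-4,32],[0,0,0]],[1,[-8,-4,32],[0,0,0]],[1,[0,0,32],[0,0,0]],[1,[0,0,32],[0,0,0]],[1,[0,0,0],[0,0,0]]]'
python3 go.py .621 -.014 .05
python3 - <<'E'
from plant import cams
import cv2
t=cams.snapshot("wrist");cv2.imwrite("pics/w1.png",t["img"][:,:,::-1])
s=cams.snapshot("top")["img"][140:260,225:345,::-1]
cv2.imwrite("pics/c1.png",cv2.hconcat([cv2.resize(t["img"][:,:,::-1],(512,384)),cv2.resize(s,(280,384))]))
E
```

```text
clock: 2.72
tool_pos: [0.6188, -0.0092, 0.1482]
eef_rot: [0.056, 0.998, -0.0, -0.003]
contact_force: [0.2, 1.6, 0.4]
opening: 0.01
finger_force: 0.0
t 2.73 pos [ 0.6188 -0.0092  0.1482] yang 83.6 tilt [-0.006 -0.   ] F [0.2 1.6 0.4] op 0.01038213965155325 q [ 0.1   0.8  -0.28  1.66  0.31  0.73  1.12]
tool shift mm [-3.3 -4.4 98.2]
```

View pics/c1.png

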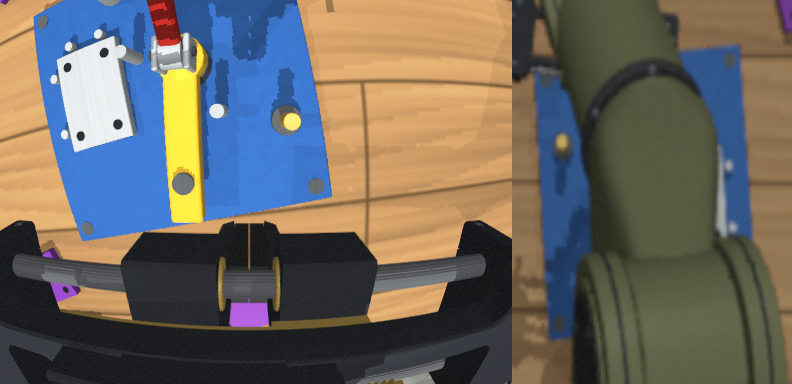

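The wrist view shows the nose end at (172..203,221), the foot screw at (183,184) and the pivot clevis at (172,55). I cast these onto their known heights.

```bash
cat > wr.py <<'E'
import numpy as np
from plant import r,cams
from scipy.spatial.transform import Rotation as R
def wray(w,s,uv,z):
    K=w["camera_matrix"];T=w["tool_from_camera"];M=R.from_quat(s["eef_rot"]).as_matrix()
    x=(uv[0]-K[0,2])/K[0,0];y=(uv[1]-K[1,2])/K[1,1];t=np.hypot(x,y);k=np.sin(t)/max(t,1e-9)
    d=M@T[:3,:3]@[x*k,-y*k,-np.cos(t)];c=s["tool_pos"]+M@T[:3,3];return c+d*(z-c[2])/d[2]
E
python3 - <<'E'
from wr import *
s=r.get_state();w=cams.snapshot("wrist")
for n,uv,z in(("noseR",(172,221),.066),("noseL",(203,221),.066),("screw",(183,184),.070),("parkpin",(217,111),.064),("stoppin",(120,50),.064),("inL",(200,90),.066),("bolt",(292,122),.064),("plate c1",(56,72),.032),("c2",(112,36),.032),("c3",(136,134),.032),("c4",(73,151),.032)):print(n,wray(w,s,uv,z).round(4))
E
```

```text
noseR [ 0.6375 -0.0768  0.066 ]
noseL [ 0.6401 -0.0499  0.066 ]
screw [ 0.6055 -0.0603  0.07  ]
parkpin [ 0.5518 -0.026   0.064 ]
stoppin [ 0.4875 -0.1004  0.064 ]
inL [ 0.5336 -0.037   0.066 ]
bolt [0.5668 0.0313 0.064 ]
plate c1 [ 0.4812 -0.1905  0.032 ]
c2 [ 0.4622 -0.1212  0.032 ]
c3 [ 0.5612 -0.1081  0.032 ]
c4 [ 0.5661 -0.1824  0.032 ]
```

```bash
python3 -m pendant '[[1,[0,-2,25],[0,0,0]],[1,[0,-1,25],[0,0,0]],[1,[0,0,25],[0,0,0]],[1,[0,0,24],[0,0,0]],[1,[0,0,0],[0,0,0]]]'
python3 - <<'E'
# arc waypoints: TCP at strap angle a (world deg), radius 115 along strap, offset e to the left
import numpy as np
P=np.array([504,-48.5])
for a in [-6.5,-16,-26,-36,-46,-56,-66,-76,-85.3]:
    c,s=np.cos(np.radians(a)),np.sin(np.radians(a));print(a,(P+115*np.array([c,s])+31.5*np.array([-s,c])).round(1))
E
python3 go.py .619 -.03 .048
```

```text
clock: 3.5
tool_pos: [0.6205, -0.0119, 0.0517]
eef_rot: [0.056, 0.998, -0.0, -0.0]
contact_force: [0.3, -0.6, 0.3]
opening: 0.007
finger_force: 0.0
-6.5 [621.8 -30.2]
-16 [623.2 -49.9]
-26 [621.2 -70.6]
-36 [615.6 -90.6]
-46 [ 606.5 -109.3]
-56 [ 594.4 -126.2]
-66 [ 579.6 -140.7]
-76 [ 562.4 -152.5]
-85.3 [ 544.8 -160.5]
t 3.5 pos [ 0.6205 -0.0119  0.0517] yang 83.6 tilt [-0.001 -0.   ] F [ 0.3 -0.6  0.3] op 0.006918871310175609 q [ 0.07  0.94 -0.23  1.7   0.36  0.54  1.08]
tool shift mm [ -0.5 -18.1   3.7]
```

```bash
python3 -m pendant '[[1,[0,-9,1],[0,0,0]],[1,[0,-9,1],[0,0,0]],[1,[-2.3,-10,0],[0,0,5]],[1,[-2.3,-10,0],[0,0,5]],[1,[-2.3,-10,0],[0,0,5]],[1,[-2.3,-10,0],[0,0,5]],[1,[-2.3,-10,0],[0,0,5]],[1,[0,0,0],[0,0,0]]]'
python3 go.py .6195 -.0776 .05
python3 - <<'E'
from plant import cams
import cv2
t=cams.snapshot("wrist");cv2.imwrite("pics/w2.png",t["img"][:,:,::-1])
E
```

```text
clock: 4.5
tool_pos: [0.6159, -0.0824, 0.0506]
eef_rot: [0.271, 0.962, -0.0, 0.001]
contact_force: [-0.3, -0.3, -0.5]
opening: 0.002
finger_force: 0.0
t 4.5 pos [ 0.6159 -0.0824  0.0506] yang 58.5 tilt [ 0.001 -0.001] F [-0.3 -0.3 -0.5] op 0.0019362975537301195 q [ 0.13  0.94 -0.14  1.7   0.22  0.52  0.88]
tool shift mm [-0.6  6.   0.6]
```

View pics/w2.png

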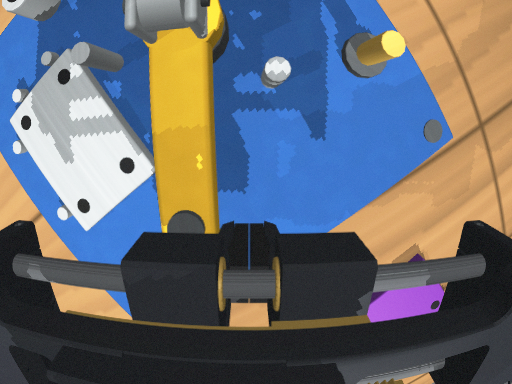

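The strap is turning with the finger: it runs down the image at about (185,130), and the gap to the park pin at (277,68) has widened. I continue.

```bash
python3 -m pendant '[[1,[-2.3,-10,0],[0,0,5]],[1,[-2.3,-10,0],[0,0,5]],[1,[-2.3,-10,0],[0,0,5]],[1,[-2.3,-10,0],[0,0,5]],[1,[-2.3,-10,0],[0,0,5]],[1,[-2.3,-10,0],[0,0,5]],[1,[-2.3,-10,0],[0,0,5]],[1,[-2.3,-10,0],[0,0,5]]]'
python3 -m pendant '[[1,[-1.4,-6,0],[0,0,3]],[1,[-1.4,-6,0],[0,0,3]],[1,[-1,-4,0],[0,0,2]],[1,[0,0,0],[0,0,0]]]'
python3 go.py .5448 -.1605 .05
```

```text
clock: 5.55
tool_pos: [0.5699, -0.1459, 0.0503]
eef_rot: [0.584, 0.812, 0.001, 0.002]
contact_force: [2.7, -0.2, -0.1]
opening: 0.003
finger_force: 0.9
clock: 6.05
tool_pos: [0.5533, -0.1537, 0.0496]
eef_rot: [0.639, 0.769, -0.0, -0.001]
contact_force: [1.0, 1.1, 0.3]
opening: 0.008
finger_force: 0.2
t 6.05 pos [ 0.5533 -0.1537  0.0496] yang 10.6 tilt [-0.001  0.   ] F [1.  1.1 0.3] op 0.008173195269633973 q [ 0.17  0.91  0.04  1.85 -0.07  0.39  0.45]
tool shift mm [-5.1 -9.6 -0.4]
```

Now I press slowly to the stop, watching the force.

```bash
python3 -m pendant '[[1,[-0.8,-4,0],[0,0,2]],[1,[-0.8,-4,0],[0,0,2]],[1,[-0.5,-2,0],[0,0,2]],[1,[0,0,0],[0,0,0]]]'
python3 -m pendant '[[1,[0,-2,0],[0,0,0]],[1,[0,0,0],[0,0,0]]]'
python3 go.py .5448 -.1605 .05
```

```text
clock: 6.55
tool_pos: [0.5439, -0.1575, 0.0496]
eef_rot: [0.679, 0.735, -0.0, -0.0]
contact_force: [0.5, -0.6, -0.1]
opening: 0.003
finger_force: 0.3
clock: 6.8
tool_pos: [0.5423, -0.1576, 0.0497]
eef_rot: [0.678, 0.735, -0.0, -0.0]
contact_force: [1.5, -0.3, 0.8]
opening: 0.004
finger_force: 0.6
t 6.8 pos [ 0.5423 -0.1576  0.0497] yang 4.6 tilt [-0.  0.] F [ 1.5 -0.3  0.8] op 0.004023477676726183 q [ 0.17  0.9   0.05  1.88 -0.12  0.36  0.39]
tool shift mm [-3.1  2.3 -0.3]
```

```bash
for i in 1; do :; done; python3 -m pendant '[[1,[0,-2,0],[0,0,0]],[1,[0,-1,0],[0,0,0]]]' | sed -n 2,4p
python3 -m pendant '[[1,[0,-2,0],[0,0,0]],[1,[0,0,0],[0,0,0]]]' | sed -n 2,4p
python3 - <<'E'
from plant import cams
import cv2
t=cams.snapshot("wrist");cv2.imwrite("pics/w3.png",t["img"][:,:,::-1])
E
```

```text
tool_pos: [0.5406, -0.1578, 0.0498]
eef_rot: [0.678, 0.735, 0.001, 0.001]
contact_force: [4.8, -0.7, -2.8]
tool_pos: [0.5406, -0.1578, 0.05]
eef_rot: [0.678, 0.735, 0.002, 0.002]
contact_force: [6.1, -1.0, -3.9]
```

View pics/w3.png

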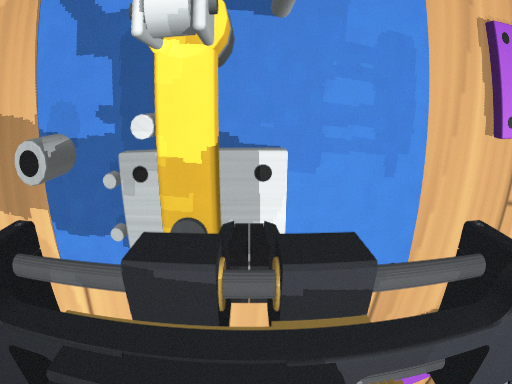

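The strap now lies over the plate with its left edge at the stop pin (142,127), and the tool has stalled under rising force. One firmer push will confirm the stop. Then I back off, rise and look again.

```bash
python3 -m pendant '[[1,[0,-3,0],[0,0,0]],[1,[0,-2,0],[0,0,0]],[1,[0,0,0],[0,0,0]]]' | sed -n 2,4p
python3 -m pendant '[[1,[0,8,0],[0,0,0]],[1,[0,12,0],[0,0,0]],[1,[-5,10,-10],[0,0,0]],[1,[0,10,-50],[0,0,0]],[1,[0,0,-50],[0,0,0]],[1,[0,0,-50],[0,0,0]],[1,[0,0,-50],[0,0,0]],[1,[0,0,0],[0,0,0]]]'
python3 - <<'E'
from wr import *
import cv2
s=r.get_state();w=cams.snapshot("wrist");cv2.imwrite("pics/w4.png",w["img"][:,:,::-1])
import pickle;pickle.dump((s,w),open("w4.pkl","wb"))
E
python3 go.py .499 .007 .23
```

```text
tool_pos: [0.5406, -0.1578, 0.0504]
eef_rot: [0.677, 0.736, 0.005, 0.006]
contact_force: [14.2, 0.6, -8.5]
clock: 8.72
tool_pos: [0.5742, -0.1608, 0.2634]
eef_rot: [0.678, 0.735, 0.002, 0.003]
contact_force: [0.5, 0.2, -0.6]
opening: 0.007
finger_force: 0.0
t 8.78 pos [ 0.5727 -0.1602  0.261 ] yang 4.6 tilt [ 0.001 -0.   ] F [-0.9  0.8 -1.1] op 0.005351826743859178 q [ 0.13  0.62  0.12  1.65 -0.09  0.88  0.36]
tool shift mm [172.6 -60.2  30.8]
```

View pics/w4.png

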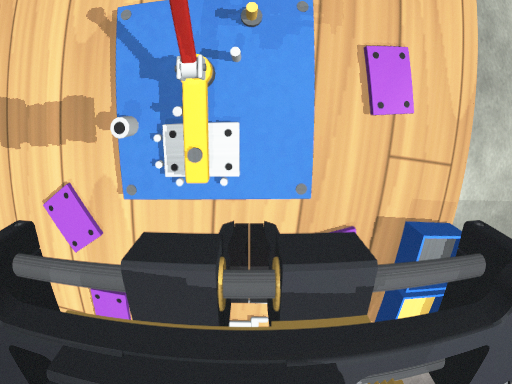

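The strap runs from the pivot at about (193,70), past the foot screw at (195,155), to the nose at (198,182). It touches the stop pin at (177,111), and the plate is unmoved against its pins. I check the angle.

Run:
```python
from wr import *;import pickle
s,w=pickle.load(open("w4.pkl","rb"))
n=wray(w,s,(198,182),.066);f=wray(w,s,(195,155),.07);p=wray(w,s,(177,111),.064)
P=np.array([.504,-.0485])
for q in(n,f,p):d=q[:2]-P;print(q.round(4),np.linalg.norm(d).round(4),np.degrees(np.arctan2(d[1],d[0])).round(1))
for uv in((163,125),(239,122),(240,176),(165,178)):print(wray(w,s,uv,.032).round(4))
```

```text
[ 0.5156 -0.1838  0.066 ] 0.1358 -85.1
[ 0.5113 -0.1506  0.07  ] 0.1023 -85.9
[ 0.486  -0.1005  0.064 ] 0.055 -109.1
[ 0.4606 -0.1201  0.032 ]
[ 0.5589 -0.1107  0.032 ]
[ 0.5653 -0.1805  0.032 ]
[ 0.4652 -0.1906  0.032 ]
```

```bash
python3 -m pendant '[[1,[43,-15,0],[0,0,0]],[1,[43,-15,0],[0,0,0]],[1,[43,-15,0],[0,0,0]],[1,[42,-14,0],[0,0,0]],[1,[0,0,20],[0,0,0]],[1,[0,0,20],[0,0,0]],[1,[0,0,0],[0,0,0]]]'
python3 go.py .499 .008 .09
```

```text
clock: 9.65
tool_pos: [0.4977, 0.0056, 0.2173]
eef_rot: [0.678, 0.735, -0.003, -0.003]
contact_force: [0.3, -0.2, 0.5]
opening: 0.006
finger_force: 0.0
t 9.65 pos [0.4977 0.0056 0.2173] yang 4.6 tilt [-0.007 -0.001] F [ 0.3 -0.2  0.5] op 0.0055095606154050136 q [-0.18  0.56  0.12  1.97 -0.11  0.62  0.09]
tool shift mm [  2.3   2.5 127.3]
```

```bash
python3 -m pendant '[[1,[2,1,15],[0,0,0]],[1,[0,0,12],[0,0,0]],[1,[0,0,12],[0,0,0]],[1,[0,0,12],[0,0,0]],[1,[0,0,12],[0,0,0]]]'
python3 go.py .499 .008 .09
```

```text
clock: 10.28
tool_pos: [0.5013, 0.0074, 0.1562]
eef_rot: [0.678, 0.735, 0.0, 0.0]
contact_force: [0.5, -0.5, 1.7]
opening: 0.005
finger_force: 1.0
t 10.28 pos [0.5013 0.0074 0.1562] yang 4.6 tilt [ 0.001 -0.   ] F [ 0.5 -0.5  1.7] op 0.004561472103030774 q [-0.16  0.67  0.09  2.02 -0.13  0.46  0.1 ]
tool shift mm [ 0.8 -2.3 66.2]
```

```bash
python3 -m pendant '[[1,[0,-2,10],[0,0,0]],[1,[0,0,10],[0,0,0]],[1,[0,0,10],[0,0,0]],[1,[0,0,10],[0,0,0]],[1,[0,0,10],[0,0,0]],[1,[0,0,5],[0,0,0]],[1,[0,0,0],[0,0,0]]]'
python3 -m pendant '[[1,[0,0,4],[0,0,0]],[1,[0,0,4],[0,0,0]],[1,[0,0,0],[0,0,0]]]'
python3 go.py .499 .008 .09
```

```text
clock: 11.15
tool_pos: [0.4988, 0.0074, 0.1012]
eef_rot: [0.678, 0.735, -0.0, -0.0]
contact_force: [-0.1, 0.4, -0.2]
opening: 0.009
finger_force: 0.0
clock: 11.52
tool_pos: [0.4991, 0.0076, 0.0935]
eef_rot: [0.678, 0.735, 0.0, -0.0]
contact_force: [-0.5, -0.4, -0.3]
opening: 0.003
finger_force: 0.1
t 11.53 pos [0.4991 0.0076 0.0935] yang 4.6 tilt [-0.  0.] F [-0.5 -0.4 -0.3] op 0.003135359178830897 q [-0.14  0.78  0.06  2.07 -0.14  0.3   0.11]
tool shift mm [ 0.4 -0.1  3.5]
```

No steady force, so I look before pressing on.

Run:
```python
from plant import cams
import cv2
a=cams.snapshot("scene")["img"][130:270,160:300,::-1];b=cams.snapshot("wrist")["img"][:,:,::-1]
cv2.imwrite("pics/c5.png",cv2.hconcat([cv2.resize(a,(384,384),interpolation=2),cv2.resize(b,(416,384))]))
```

```text
(no output)
```

View pics/c5.png

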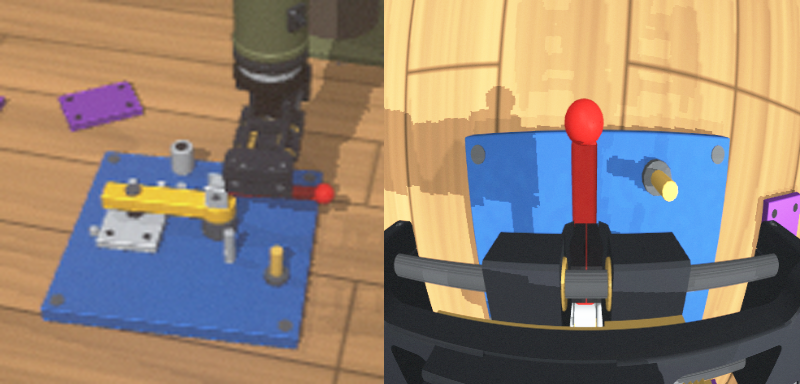

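The lever is nearly level, with the knob out at crop (325,192), so the push is working. I press on to the stop.

```bash
python3 -m pendant '[[1,[0,0,2],[0,0,0]],[1,[0,0,2],[0,0,0]],[1,[0,0,0],[0,0,0]]]'|sed -n 2,4p
python3 -m pendant '[[1,[0,0,2],[0,0,0]],[1,[0,0,2],[0,0,0]],[1,[0,0,0],[0,0,0]]]'|sed -n 2,4p
```

```text
tool_pos: [0.4992, 0.007, 0.0926]
eef_rot: [0.679, 0.735, 0.001, 0.001]
contact_force: [-5.3, 0.4, 33.5]
tool_pos: [0.4993, 0.007, 0.0919]
eef_rot: [0.679, 0.734, 0.002, 0.001]
contact_force: [-11.5, 0.4, 70.4]
```

The lever is on its stop: the height holds at 92 mm, as expected, with the force rising. I retreat straight up and away.

```bash
python3 -m pendant '[[1,[0,0,-6],[0,0,0]],[1,[0,0,-10],[0,0,0]],[1,[0,0,-40],[0,0,0]],[1,[0,0,-50],[0,0,0]],[1,[0,0,-50],[0,0,0]],[1,[0,0,-40],[0,0,0]],[1,[0,0,0],[0,0,0]],[1,[0,0,0],[0,0,0]]]'
python3 - <<'E'
from wr import *;import cv2
from h import *
s=r.get_state();w=cams.snapshot("wrist");a=cams.snapshot("scene")
cv2.imwrite("pics/c6.png",cv2.hconcat([cv2.resize(a["img"][130:270,160:300,::-1],(384,384),interpolation=2),cv2.resize(w["img"][:,:,::-1],(416,384))]))
m=mask(a,(0,140,70),(8,255,255),(225,150,300,256));c=max(cv2.findContours(m,0,2)[0],key=cv2.contourArea)
x=c[:,0].astype(float);k=x[x[:,0]>x[:,0].max()-6].mean(0);print(k,ray(a,k,.0913))
E
```

```text
clock: 13.38
tool_pos: [0.4985, 0.0073, 0.2809]
eef_rot: [0.678, 0.735, -0.001, -0.001]
contact_force: [0.6, 0.5, -0.3]
opening: 0.001
finger_force: 0.0
[278.83333333 200.16666667] [0.49097201 0.07029788 0.0913    ]
```

View pics/c6.png

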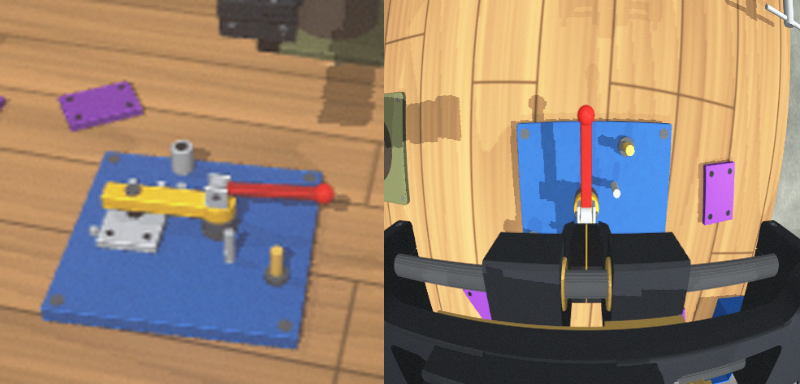

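The lever is fully down: the knob at crop (325,193) casts to (0.491,0.070), where (0.494,0.071) is expected. The strap, plate, bolt and socket are in place, and the gripper is well clear.

```bash
python3 -c "from plant import r;print(r.finish_job())"
```

```text
the job is handed in; nothing more can be done
None
```

The job is handed in at about 13.4 s: the strap was pushed round to its stop first, then the lever fully down to its stop (peak force read about 70 N); the plate, socket and bolt look unmoved, and the gripper is clear at 0.28 m height.

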